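# Press the bush flush in the carrier plate with the hand lever press

### The arm

A 6-joint arm with a two-finger parallel gripper is mounted at the origin on a cart in front of the work surface, level with it; the furniture and walls round the work are solid. World frame = base frame: x ahead of the robot, y to its left, z up, the work surface at z = 0. Lengths are in mm, angles in degrees, forces in N, time in s.
With the tool pointing down it reaches from about 350 to 850 mm from the base axis. Payload 8.1 kg.
Tool frame: the origin (TCP) lies between the finger pads; the fingertips stand 22 mm ahead of it and the grasp point (between the pads) lies 3 mm ahead of it (tips_ahead is the distance from the TCP to the fingertips, in mm); y points along the fingers, z is the direction in which the jaws open and shut, and the axes are right-handed (so a half turn about y gives the same grasp; the last joint's range is limited). The gripper opens to 93 mm and grips with 3 to 60 N. Pads are 15 mm wide; open, the fingers measure 128 mm over their backs; the gripper's body (75 mm by 188 mm) begins 65 mm behind the grasp point.
Start: joints at [67.07, 7.471, 85.268, -0, 87.261, -4.893], TCP at [185.754, 570.527, 240.635] pointing down, gripper open.
Joint ranges: [-169.43, 169.43], [-51.17, 129.36], [1.28, 143.12], [-76.62, 256.62], [0, 156.53], [-152.29, 152.29]. Speed limits (degrees/s): [136.94, 136.94, 159.86, 180, 180, 180].

### API

Orientations are given as a 3x3 rotation matrix whose columns are the frame's x, y, z axes.
In Python, from rig import * gives the robot as it stands. Calls block until the motion is done:
- movep(position, orientation): joint-space move of the TCP to a pose.
- move_l(position, attitude=None, rate=150, force_limit=None): straight line of the TCP; attitude=None keeps the orientation; rate is the mean speed in mm/s. With force_limit (N) it stops when the force on the tool has changed by that much, and returns True; else False.
- movej(angles): joint-space move.
- command_gripper(opening, grasp_force=None): finger opening in mm; grasp_force is the grip in N (None keeps the last); returns when the fingers have stopped.
- wait(seconds).
- ik(position, orientation): joint angles nearest the present ones, or None.
- observe(): the state.
- capture(name): name is "scene" or "top"; returns the picture (480x640x3 uint8, red, green, blue); there is no depth.
- get_calibration(name): a dict with "fx", "fy", "cx", "cy" (pixels), "k1" (the pictures are not rectified: a ray, as slopes to the right and down, at radius r is drawn at 1 + k1 r^2 times it, then the intrinsics apply), "camera_from_world" (4x4, takes a point from world to camera coordinates). Camera axes: x right, y down, z forward; pixel columns grow to the right and rows downward; lengths in mm; the calibration is good to about 2 mm. A picture is of the moment at which its call begins. get_calibration takes no time and is no camera call.
A pose or a line that the arm cannot do raises IKError and nothing moves.
- finish_job(): hands the job in, once; it reports no verdict.
The state is a dict: "t": time; "qpos": joint angles; "qvel": joint speeds; "tau": joint torques, N m; "eef_pos": TCP position; "eef_rot": TCP orientation; "contact_force": force on the tool from outside, world axes, zero at the start; "wrist_torque": the same for the moment, N m; "grip_width": finger opening in mm.
Only numpy, scipy, OpenCV 4.12 (cv2) and the standard library are available. Lean on these libraries where they do the work, as an engineer would, in place of code of your own. Each camera call takes 0.05 s, during which the arm holds its last target.

### The job

One of the two aluminium plates standing in the rack still has its steel bush sticking out. Lift that plate out, lay it down on the bench with the bush upward and let go, then take it again and set it flat into the press's nest, bush up. Pull the press lever all the way down to its stop so that the bush goes in flush, and let the lever return fully upright; leave the plate in the nest and disturb nothing else.

Things in the scene. Friction and masses are not known exactly. Their poses are not given: they have to be found in the camera images.
- plate_center (a point): Centre of the aluminium plate whose bush sticks out: 60 (x) x 14 (y) x 80 (z) mm, 0.15 to 0.23 kg. z runs along its length (up while it stands in the rack), y is the normal of the bush face (must end pointing up). The bush, 22 mm diameter, is in the middle of the +y face and 6 mm proud; the -y face is plain. It may go into the nest either way round.
- plate: The same plate; this origin is the middle of the end face on which it stands in the rack, 40 mm from its centre; same axes. Standing in the rack its top edge is 88 mm above the bench. Grip it there above the bush, on its two faces, in the top 25 mm.
- bush (a joint): How far the bush has been pressed into the plate, m: 0 = 6 mm proud, 0.006 = flush. It stays where it is left; about 12 N moves it, so do not squeeze or push it with the fingers.
- finished_plate_center (a point): Centre of the other plate in the rack, same size and axes, its bush already flush with its +y face. Leave it standing.
- rack: Fixed plastic rack, base 100 (x) x 130 (y) x 8 mm, origin under its centre. The plates stand on it at y = +40 and -40 mm (either in either place), bush faces to +y. Their side edges run with 1 to 2 mm play in upright guides up to 80 mm above the bench; between the guides 49 mm of each face is free. Lift straight up by 80 mm or more to clear them.
- press: Hand lever press, fixed to the bench; origin under the nest's middle at bench level. Its y points to the lever's hinge, z up. Base plate 12 mm thick, 110 mm in x, from y = -100 to +150 mm. The bench in front, between press and rack (x 0.38 to 0.46 m, y -0.15 to 0.06 m), is always clear.
- nest (a point): Middle of the press's nest, on its floor 36 mm above the bench; press axes. The plate lies flat in it, length along y, between eight 10 mm pins with tapered tips (two a side, 2 mm clearance all round) 12 mm higher than the floor. The floor is 50 (x) x 78 (y) mm, so the plate overhangs it 5 mm at the long edges, where the pins leave 58 mm free for a finger down to the base plate.
- lever_hinge (a point): Centre of the lever's hinge, 90 mm from the nest along the press's y and 62 mm above the bench; the hinge axis is the press's x.
- lever_grip (a point): Best place to hold the lever: on the axis of its cross handle, a black round bar of 14 mm diameter, 170 mm from the hinge axis, sticking out of the lever's end along the press's -x, from 7 to 86 mm out of the lever's middle plane; this point is 55 mm out. 231 mm above the bench at rest, 62 mm at the stop. The bar can turn between the fingers.
- lever (a joint): Lever angle, rad: 0 = rest, leaning 0.10 rad beyond upright, away from the nest; 1.67 = stop, level across the nest, handle towards the press's -y, the pad under it at the height of the seated plate's top face. A spring always returns it to 0. Holding it at the stop takes about 5 N at the handle, 12 N while the bush goes in.
- cup_center (a point): Centre of a small aluminium parts cup, 57 mm diameter, 24 mm high. Bystander, leave alone.
- tweezers_center (a point): Centre of a pair of tweezers lying flat, 125 mm long, 8 mm high. Bystander, leave alone.

How it is judged:
By the outcome, as a careful person would: the job done as asked, in the order asked, and still so for the second after the job is handed in, with the robot touching nothing.
It also fails if it takes over 72 s, if anything falls off the work surface, if the arm or the gripper's body presses on something with over 40 N, if the wrist force passes 120 N, or if a joint passes its speed limit or range.

## Working session

There is one attempt and no reset: what is moved stays moved. The work goes in short steps, each a Python script; the robot and the scene stay as the last script left them, time stands still between calls to the robot, and variables do not carry over. Pictures are saved under pics/ and viewed, and the job is handed in when it is done.

```bash
ls; mkdir -p pics
python3 - <<'E'
from rig import *
import cv2,numpy as np
np.set_printoptions(precision=4,suppress=True)
for n in("scene","top"):
    im=capture(n); cv2.imwrite(f"pics/{n}0.png",im[:,:,::-1]); print(n,get_calibration(n))
o=observe();print(o)
E
```

```text
pics
scene {'fx': 506.98828442750005, 'fy': 506.98828442750005, 'cx': 319.9719245138202, 'cy': 238.74012309615208, 'k1': 0.027793196121621858, 'camera_from_world': array([[   0.8914,   -0.4525,   -0.0249, -459.5243],
       [  -0.2481,   -0.4412,   -0.8624,  263.4013],
       [   0.3793,    0.775 ,   -0.5056,  927.3109],
       [   0.    ,    0.    ,    0.    ,    1.    ]])}
top {'fx': 446.5823197410056, 'fy': 446.5823197410056, 'cx': 315.1265330234596, 'cy': 245.21191784489628, 'k1': -0.10755331951895994, 'camera_from_world': array([[  0.0228,  -0.9997,   0.0031, -20.545 ],
       [ -0.9722,  -0.0229,  -0.233 , 508.9975],
       [  0.233 ,   0.0023,  -0.9725, 892.0568],
       [  0.    ,   0.    ,   0.    ,   1.    ]])}
{'t': 0.1, 'qpos': array([67.071 ,  7.5109, 85.3247,  0.0016, 87.2612, -4.8946]), 'qvel': array([-0.0201, -0.0012, -0.1909,  0.029 , -0.0077,  0.0162]), 'tau': array([ -0.0001, -56.134 , -49.3097,   0.077 ,   0.0289,  -0.0001]), 'eef_pos': array([185.5468, 570.0764, 239.6753]), 'eef_rot': array([[ 0.9509, -0.0007,  0.3096],
       [-0.3096, -0.0015,  0.9509],
       [-0.0002, -1.    , -0.0017]]), 'contact_force': array([ 0.6108,  0.4137, -0.1437]), 'wrist_torque': array([ 0.0938, -0.0003, -0.0388]), 'grip_width': 93.00027628078965}
```

View pics/scene0.png

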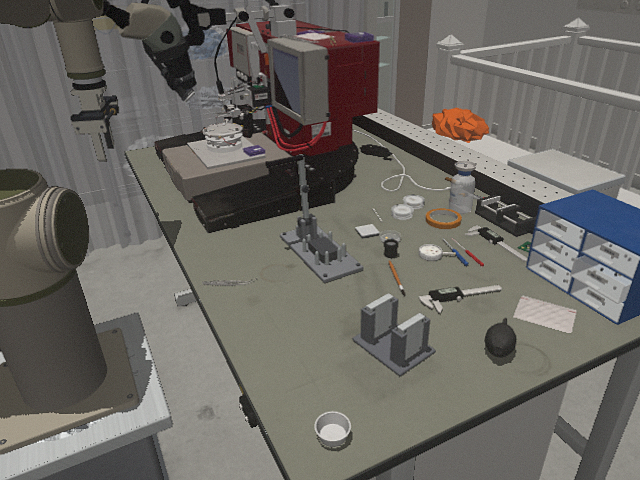

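View pics/top0.png

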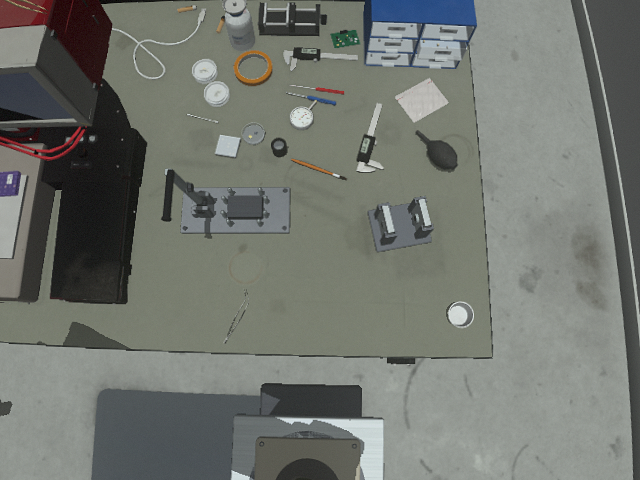

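The scene view shows the press around (322,240) and the rack around (393,335). In the top view the press is at (235,210) and the rack at (402,223). The cup is at (460,314) and the tweezers at (237,317). I'll enlarge both areas.

Run:
```python
import cv2
def c(n,x0,y0,x1,y1,s,o):
    im=cv2.imread(f"pics/{n}.png")[y0:y1,x0:x1]; cv2.imwrite(f"pics/{o}.png",cv2.resize(im,None,fx=s,fy=s,interpolation=cv2.INTER_CUBIC))
c("top0",360,185,450,255,8,"t_rack"); c("top0",155,160,300,245,5.5,"t_press")
c("scene0",340,285,450,380,6,"s_rack"); c("scene0",265,145,375,290,4,"s_press")
```

```text
(no output)
```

View pics/t_rack.png

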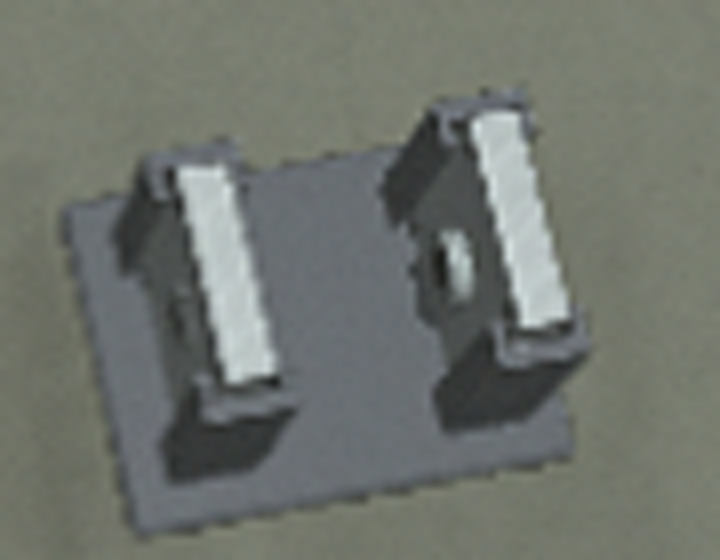

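View pics/t_press.png

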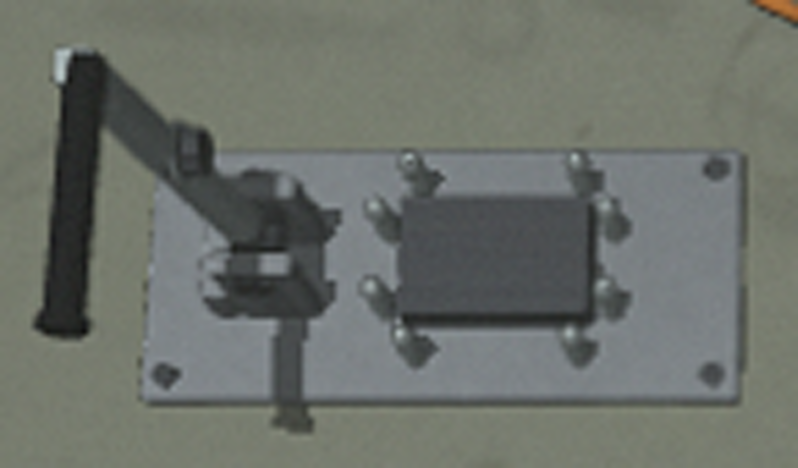

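View pics/s_rack.png

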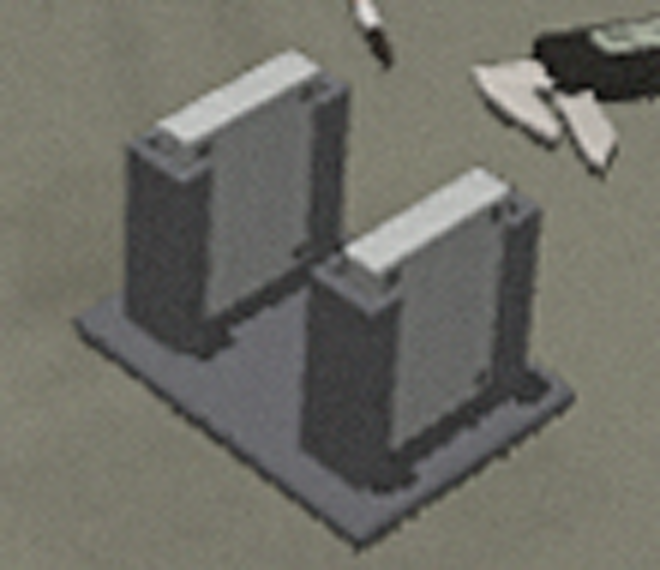

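View pics/s_press.png

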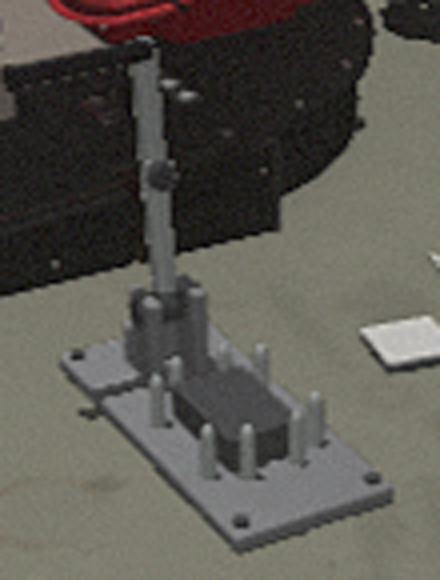

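```bash
cat > h.py <<'E'
import numpy as np, cv2
from scipy.optimize import least_squares
from rig import *
np.set_printoptions(precision=2,suppress=True)
CAL={n:get_calibration(n) for n in("scene","top")}
def proj(n,P):
    c=CAL[n];P=np.atleast_2d(P);q=P@c["camera_from_world"][:3,:3].T+c["camera_from_world"][:3,3]
    s=q[:,:2]/q[:,2:];r2=(s**2).sum(1,keepdims=True);s=s*(1+c["k1"]*r2)
    return s*[c["fx"],c["fy"]]+[c["cx"],c["cy"]]
def back(n,uv,z):
    f=lambda p:(proj(n,[p[0],p[1],z])-uv).ravel()
    return least_squares(f,[450,0]).x
def Rz(a): return np.array([[np.cos(a),-np.sin(a),0],[np.sin(a),np.cos(a),0],[0,0,1]])
def crop(pt,o,s): return (np.array(pt,float)+.5)/s-.5+o
def fit(obs,x0):
    # obs: list (cam,uv,local)
    def f(p): return np.concatenate([(proj(n,Rz(p[2])@np.array(l)+[p[0],p[1],0])-uv).ravel() for n,uv,l in obs])
    r=least_squares(f,x0,loss="soft_l1"); return r.x,f(r.x).reshape(-1,2)
def snap(n,o,box=None,s=1):
    im=capture(n)[:,:,::-1]
    if box: im=im[box[1]:box[3],box[0]:box[2]]
    cv2.imwrite(f"pics/{o}.png",cv2.resize(im,None,fx=s,fy=s,interpolation=cv2.INTER_CUBIC))
E
cat > m.py <<'E'
from h import *
T=lambda p:crop(p,[360,185],8); S=lambda p:crop(p,[340,285],6)
base=[("top",T((65,208)),(50,65,8)),("top",T((575,455)),(-50,-65,8)),("top",T((135,533)),(-50,65,8)),
("scene",S((76,322)),(-50,65,8)),("scene",S((360,538)),(-50,-65,8)),("scene",S((577,395)),(50,-65,8))]
for sel in("top","scene",""):
    x,r=fit([b for b in base if sel in b[0]],[480,-130,0]);print("rack",sel,x[:2],np.degrees(x[2]));
print(r)
pl=[("top",T(p),(a,b,88)) for p,a,b in(((470,115),30,7),((520,108),30,-7),((570,318),-30,-7),((520,330),-30,7))]
ps=[("scene",S(p),(a,b,88)) for p,a,b in(((348,252),-30,7),((385,272),-30,-7),((515,190),30,-7),((475,168),30,7))]
for o in(pl,ps,pl+ps):
    y,r=fit(o,[480,-160,0]);print("plate",y[:2],np.degrees(y[2]),"in rack",Rz(-x[2])[:2,:2]@(y-x)[:2])
print(r)
T=lambda p:crop(p,[155,160],5.5); S=lambda p:crop(p,[265,145],4)
b=[("top",T(p),l) for p,l in(((742,152),(55,-100,12)),((740,402),(-55,-100,12)),((143,402),(-55,150,12)))]
n=[("top",T(p),(a,c,36)) for p,a,c in(((400,197),25,39),((592,197),25,-39),((590,316),-25,-39),((401,316),-25,39))]
s=[("scene",S((62,360)),(-55,150,12)),("scene",S((238,543)),(-55,-100,12)),("scene",S((392,490)),(55,-100,12))]
for o in(b,n,s,b+n,b+n+s):
    y,r=fit(o,[480,60,0]);print("press",y[:2],np.degrees(y[2]))
print(r)
print("handle ends px", [proj("top",Rz(y[2])@[-d,90+170*np.sin(.1),62+170*np.cos(.1)]+[y[0],y[1],0])for d in(7,55,86)],T((85,55)),T((62,325)))
print([proj("scene",Rz(y[2])@[-d,90+170*np.sin(.1),62+170*np.cos(.1)]+[y[0],y[1],0])for d in(7,86)],S((148,48)),S((8,78)))
for n,uv,z in(("top",(460,314),24),("top",(247,290),5),("top",(226,342),5)):print(back(n,uv,z))
E
python3 m.py
```

```text
rack top [ 572.43 -200.36] -3228.3299448292387
rack scene [ 572.4  -201.55] 11.618850337444439
rack  [ 572.55 -200.89] 11.629778813465139
[[-0.22 -0.74]
 [ 0.7   0.12]
 [ 0.19  0.35]
 [-0.91 -0.88]
 [-0.1   0.49]
 [ 0.52 -0.54]]
plate [ 581.34 -239.39] 730.8396494785798 in rack [  0.85 -39.48]
plate [ 581.88 -239.87] -7905.934025800342 in rack [  1.28 -40.05]
plate [ 581.65 -239.69] 12.450107502128665 in rack [  1.09 -39.84]
[[-0.28  0.05]
 [-0.27 -0.23]
 [ 0.59 -0.04]
 [ 0.5  -0.33]
 [-0.52 -0.2 ]
 [-0.83  0.4 ]
 [-0.01 -0.17]
 [ 0.77 -0.15]]
press [601.11 151.62] 1.3389521176943315
press [601.41 151.22] 3601.8399049850304
press [602.57 147.77] 360.886651074224
press [601.28 151.39] 1.3951667055133292
press [601.45 150.95] 361.3218660305165
[[ 0.76 -0.38]
 [ 0.46 -0.07]
 [-0.44 -0.01]
 [ 0.77  0.26]
 [ 0.27  0.16]
 [-0.03 -0.26]
 [-0.5  -0.2 ]
 [-1.7  -1.06]
 [-1.17 -0.4 ]
 [ 0.77 -0.52]]
handle ends px [array([[170.91, 176.21]]), array([[168.7 , 201.04]]), array([[167.3, 217.5]])] [170.05 169.59] [165.86 218.68]
[array([[297.69, 157.98]]), array([[267.77, 164.46]])] [301.62 156.62] [266.62 164.12]
[ 372.05 -326.24]
[417.11 139.8 ]
[302.48 179.48]
```

The plate with the proud bush is the right-hand one in the top view, at rack y = -40. The fits from the two cameras agree to about 2–3 mm. Next I'll check reachability for the whole plan.

```bash
cat >> h.py <<'E'
D=np.radians
PR=np.array([601.3,151.0]); PA=D(1.35)
PL=np.array([581.6,-239.6]); RA=D(12.0)
def tool(d,z):  # finger dir, jaw dir
    d=np.array(d,float);z=np.array(z,float);d/=np.linalg.norm(d);z-=d*(z@d);z/=np.linalg.norm(z)
    return np.column_stack([np.cross(d,z),d,z])
def down(a,s=1): return tool([0,0,-1],[s*-np.sin(a),s*np.cos(a),0])  # jaw along local y of frame at yaw a
def downx(a,s=1): return tool([0,0,-1],[s*np.cos(a),s*np.sin(a),0])
def tilt(th,a=0,s=1): # plate length along local y, fingers toward +y and down by th
    d=Rz(a)@[0,np.cos(th),-np.sin(th)]; z=Rz(a)@[0,np.sin(th),np.cos(th)]
    return tool(d,s*z)
def press(l): return Rz(PA)@np.array(l,float)+[PR[0],PR[1],0]
E
cat > c.py <<'E'
from h import *
def t(n,p,R): 
    q=ik(p,R); print(n,None if q is None else np.array(q))
for s in(1,-1):
    t("rack",[*PL,87],down(RA,s)); t("rackup",[*PL,300],down(RA,s))
    for a in(0,30,-30,-60,-90):
        for th in(40,45,60): t(f"tilt {a} {th}",[420,-90,55],tilt(D(th),D(a),s))
    t("pick",[420,-50,26],downx(0,s)); t("nest",press([0,0,60]),downx(PA,s))
    t("lev0",press([-55,107,240]),down(PA,s)); t("lev1",press([-55,-80,65]),down(PA,s))
    t("lev0hi",press([-55,107,330]),down(PA,s))
print(back("top",(145,160),60),back("top",(130,300),60),back("top",(108,95),250),back("top",(0,95),350))
E
python3 c.py
```

```text
rack [ -27.06   18.61   88.92   -0.     72.47 -129.06]
rackup [ -27.06   11.04   75.17   -0.     93.79 -129.06]
tilt 0 40 [ -46.08   22.5   103.57   32.18   93.87 -145.81]
tilt 0 45 [ -44.53   18.3   105.93   30.27   90.7  -143.88]
tilt 0 60 [ -38.42    6.41  112.58   23.34   81.49 -136.13]
tilt 30 40 None
tilt 30 45 None
tilt 30 60 None
tilt -30 40 [ -55.74    6.69  123.06   44.31   81.07 -135.49]
tilt -30 45 [ -53.18    2.51  124.24   41.56   78.45 -131.26]
tilt -30 60 [ -43.53   -7.26  126.16   30.83   71.57 -116.21]
tilt -60 40 None
tilt -60 45 None
tilt -60 60 [-43.1  -25.72 140.49  33.4   60.34 -88.74]
tilt -90 40 None
tilt -90 45 None
tilt -90 60 None
pick [-13.74  -7.4  123.97  -0.    63.42 -13.74]
nest [ 9.36 19.14 91.35 -0.   69.52  8.01]
lev0 [ 20.38   7.69  85.1   -0.    87.21 -70.97]
lev1 [  1.93   9.19 102.53  -0.    68.28 -89.42]
lev0hi [ 20.38   6.58  76.99  -0.    96.42 -70.97]
rack [-27.06  18.61  88.92   0.    72.47  50.94]
rackup [-27.06  11.04  75.17   0.    93.79  50.94]
tilt 0 40 [-46.08  22.5  103.57  32.18  93.87  34.19]
tilt 0 45 [-44.53  18.3  105.93  30.27  90.7   36.12]
tilt 0 60 [-38.42   6.41 112.58  23.34  81.49  43.87]
tilt 30 40 [-34.92  33.46  88.15  19.62 104.71  21.91]
tilt 30 45 [-34.1   29.04  91.53  18.33 100.84  22.51]
tilt 30 60 [-30.82  15.69 101.86  14.11  89.22  25.62]
tilt -30 40 [-55.74   6.69 123.06  44.31  81.07  44.51]
tilt -30 45 [-53.18   2.51 124.24  41.56  78.45  48.74]
tilt -30 60 [-43.53  -7.26 126.16  30.83  71.57  63.79]
tilt -60 40 None
tilt -60 45 None
tilt -60 60 [-43.1  -25.72 140.49  33.4   60.34  91.26]
tilt -90 40 None
tilt -90 45 None
tilt -90 60 None
pick None
nest None
lev0 [ 20.38   7.69  85.1    0.    87.21 109.03]
lev1 [  1.93   9.19 102.53  -0.    68.28  90.58]
lev0hi [ 20.38   6.58  76.99  -0.    96.42 109.03]
[700.   383.71] [381.19 379.45] [751.01 395.25] [694.86 543.2 ]
```

Run:
```python
from h import *
o=observe()
move_l([185.5,570,400],rate=250)
movep([*PL,300],down(RA,-1))
command_gripper(44,30)
move_l([*PL,140],rate=200)
o=observe();print(o["t"],o["eef_pos"],o["contact_force"],o["grip_width"])
snap("top","t1",(350,150,470,260),6);snap("scene","s1",(320,200,470,380),4)
```

```text
5.9417 [ 582.45 -240.05  141.63] [ 0.22 -0.75  0.67] 43.70927082420243
```

View pics/t1.png

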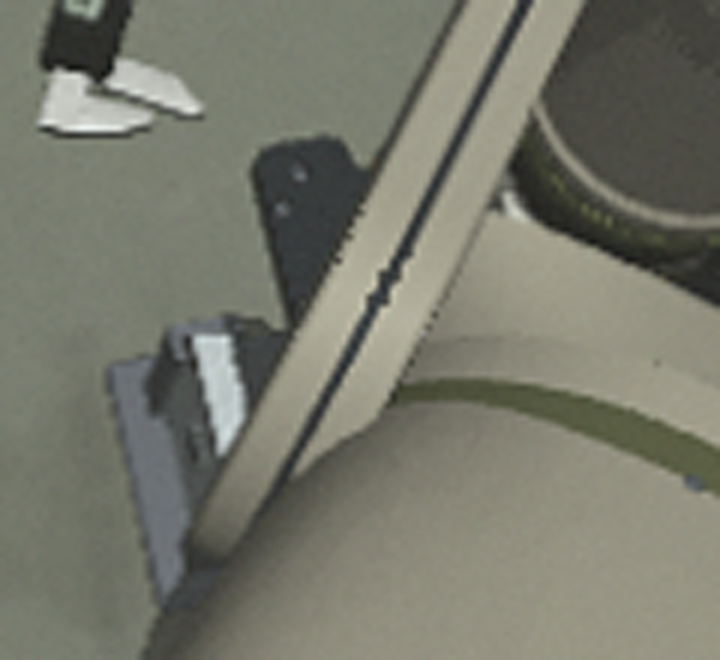

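View pics/s1.png

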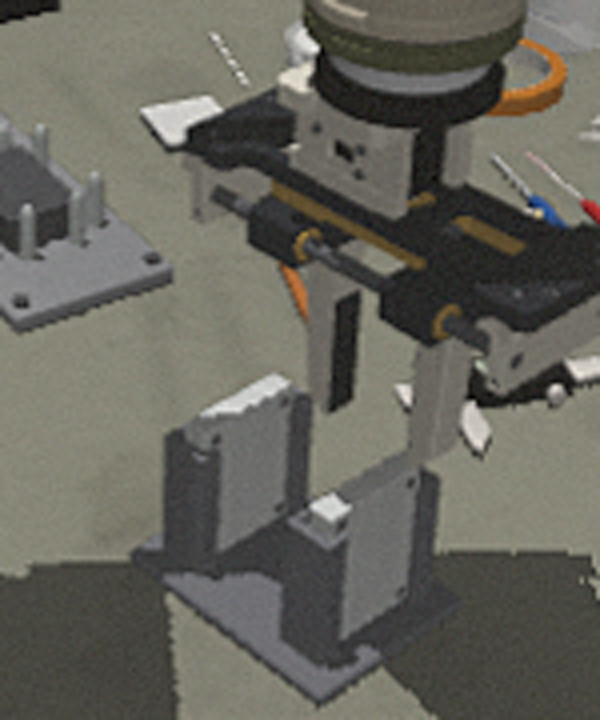

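The gripper straddles the near, proud-bush plate: the left finger is at (330,400) and the right at (435,450) in the scene crop, with the plate top between them at (350,490). The long side of the gripper body runs along the jaws, as I assumed. I'll descend and grip.

Run:
```python
from h import *
print(move_l([*PL,88],rate=80,force_limit=8))
o=observe();print(o["t"],o["eef_pos"],o["contact_force"])
command_gripper(5,30)
o=observe();print(o["t"],o["eef_pos"],o["contact_force"],o["wrist_torque"],o["grip_width"])
```

```text
False
6.8417 [ 581.77 -239.71   88.19] [ 0.87  0.05 -0.53]
7.4333 [ 581.67 -238.92   88.25] [-1.9   4.62  4.23] [ 0.99  0.42 -0.03] 13.492085399490252
```

Run:
```python
from h import *
print(move_l([*PL,108],rate=60,force_limit=25))
o=observe();print(o["t"],o["eef_pos"],o["contact_force"],o["grip_width"])
print(move_l([*PL,230],rate=150,force_limit=25))
o=observe();print(o["t"],o["eef_pos"],o["contact_force"],o["wrist_torque"],o["grip_width"])
snap("scene","s2",(320,150,470,380),3);
```

```text
False
7.9167 [ 581.7  -239.11  109.05] [-2.7   5.67  0.27] 13.791525805282859
False
8.8833 [ 581.03 -239.47  228.67] [ 0.04  0.49 -2.76] [-0.06  0.14  0.02] 13.827325069064155
```

View pics/s2.png

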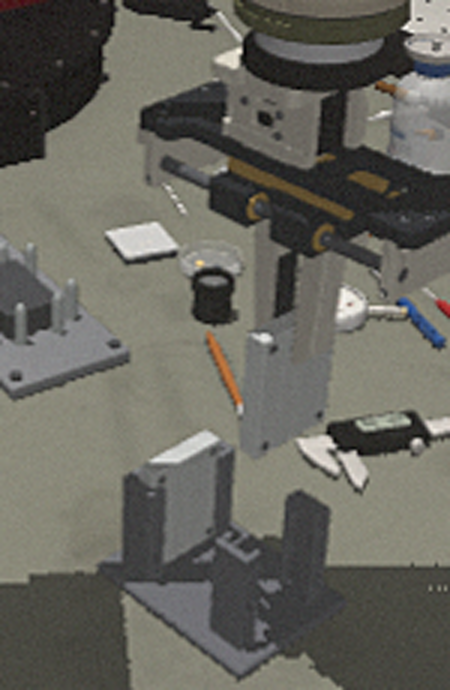

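The plate is out at (285,380) and held straight. The finished plate still stands in the rack. Now I'll carry it over and tilt it.

Run:
```python
from h import *
th=D(45); R=tilt(th,0,-1); x=420
move_l([500,-150,230],rate=250)
y=-10-80*np.cos(th)+7*np.sin(th); z=80*np.sin(th)+7*np.cos(th)
movep([x,y,z+90],R)
o=observe();print(o["t"],o["eef_pos"],o["contact_force"],o["grip_width"])
move_l([x,y,z+12],rate=120); wait(.1)
print(move_l([x,y,z-6],rate=25,force_limit=4))
o=observe();print(o["t"],o["eef_pos"],z,o["contact_force"],o["grip_width"])
snap("scene","s3",(230,150,430,370),3)
```

```text
10.1917 [420.6  -63.55 151.03] [ 0.71  0.08 -2.45] 13.65307326438076
True
11.625 [420.09 -61.85  60.92] 61.51828996322963 [-0.05 -2.    5.11] 13.572146009317576
```

View pics/s3.png

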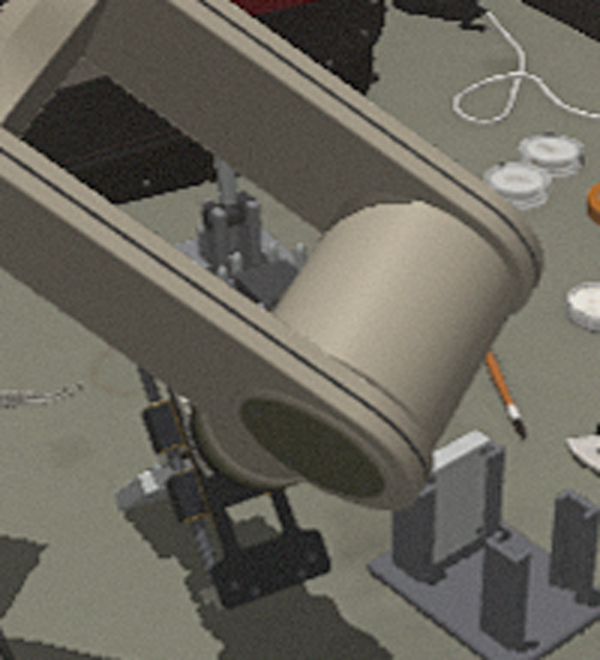

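Run:
```python
from h import *
p=observe()["eef_pos"]
command_gripper(24)
o=observe();print(o["t"],o["eef_pos"],o["contact_force"],o["grip_width"])
snap("top","t4a",(240,200,440,340),4)
print(move_l([420,p[1]-25,p[2]-14],rate=40,force_limit=15))
print(move_l([420,p[1]-75,p[2]-14],rate=80,force_limit=15))
o=observe();print(o["t"],o["eef_pos"],o["contact_force"],o["grip_width"])
snap("top","t4",(240,200,440,340),4)
```

```text
12.1167 [419.5  -61.39  60.32] [-0.34 -1.3  -0.16] 24.22514542916364
False
False
13.8083 [ 419.89 -136.72   46.81] [ 0.07  0.17 -0.48] 24.174942956225415
```

View pics/t4.png

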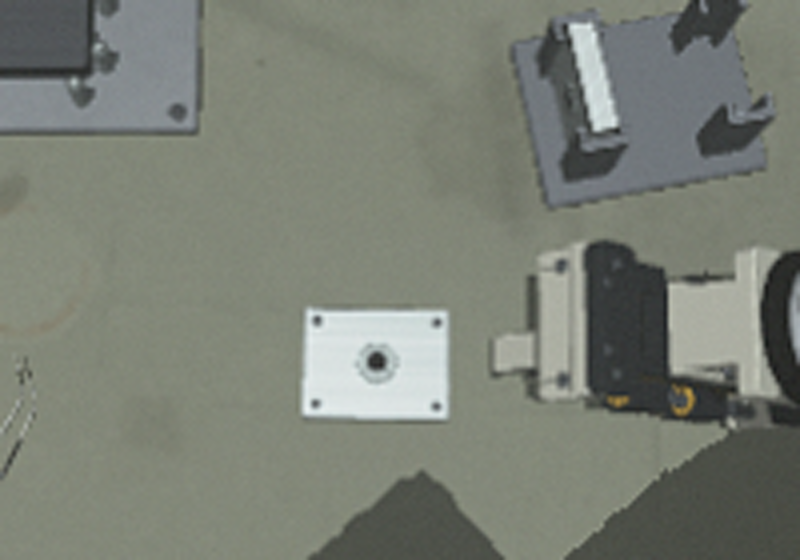

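The plate lies flat with the bush up. Its corners in the crop are (305,308), (449,311), (449,418) and (302,416), and the bush is at (377,361). I'll measure its pose.

```bash
cat > m2.py <<'E'
from h import *
T=lambda p:crop(p,[240,200],4)
y,r=fit([("top",T(p),(a,b,14)) for p,a,b in(((305,308),30,40),((449,311),30,-40),((449,418),-30,-40),((302,416),-30,40))],[420,-50,0])
print(y[:2],np.degrees(y[2])); print(r); print(back("top",T((377,361)),20))
print(np.array(ik([y[0],y[1],26],downx(y[2]))))
E
python3 m2.py
```

```text
[419.78 -51.57] 0.1877389290366572
[[-0.18 -0.15]
 [ 0.1  -0.21]
 [ 0.04  0.27]
 [ 0.03  0.08]]
[420.03 -51.69]
[-13.96  -7.4  123.98  -0.    63.42 -14.15]
```

Run:
```python
from h import *
C=[419.9,-51.6]
p=observe()["eef_pos"]
move_l([p[0],p[1]-30,180],rate=250)
command_gripper(84,25)
movep([*C,130],downx(D(.2)))
move_l([*C,45],rate=150)
wait(.1)
print(move_l([*C,25.5],rate=60,force_limit=6))
o=observe();print(o["t"],o["eef_pos"],o["contact_force"],o["grip_width"])
command_gripper(40,25)
o=observe();print(o["t"],o["eef_pos"],o["contact_force"],o["grip_width"])
move_l([*C,150],rate=150)
o=observe();print(o["t"],o["eef_pos"],o["contact_force"],o["grip_width"])
snap("scene","s5",(230,150,430,370),3)
```

```text
False
17.8 [419.34 -51.41  24.94] [ 0.22 -0.4  -0.92] 83.86881447342053
18.3167 [420.02 -51.65  25.7 ] [-0.48  0.4   2.03] 60.13218352740276
19.3 [419.14 -51.42 148.81] [ 0.5  -0.22 -2.97] 59.41081286997292
```

View pics/s5.png

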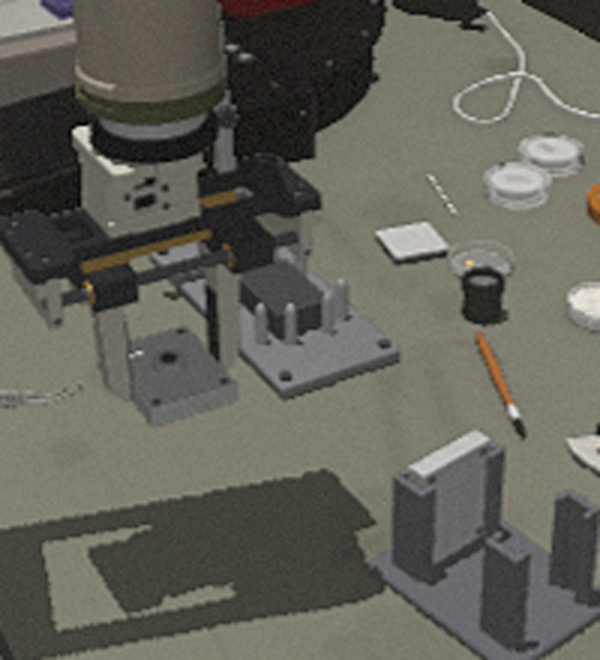

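The plate is held level by its long edges. I'll hover it over the nest and compare.

Run:
```python
from h import *
T=[*press([0,0,0])[:2]]
move_l([*T,150],downx(PA),rate=250)
move_l([*T,88],rate=120); wait(.25)
o=observe();print(o["t"],o["eef_pos"],o["eef_rot"][:,2],o["contact_force"],o["grip_width"])
snap("scene","s6",(270,190,380,290),7);snap("top","t6",(155,160,300,245),5.5)
```

```text
21.5083 [602.02 151.14  89.15] [1.   0.02 0.  ] [-0.27 -0.46 -2.21] 59.49327181325278
```

View pics/s6.png

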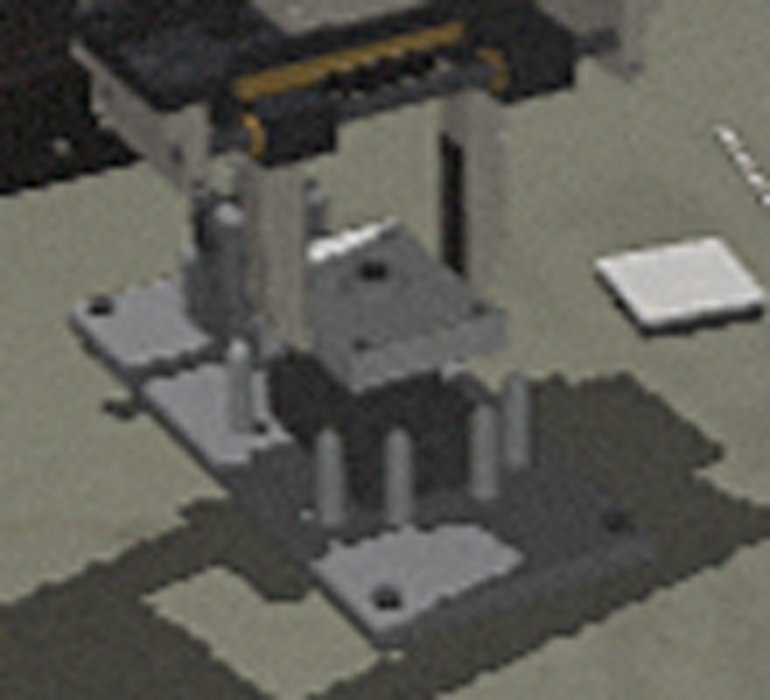

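View pics/t6.png

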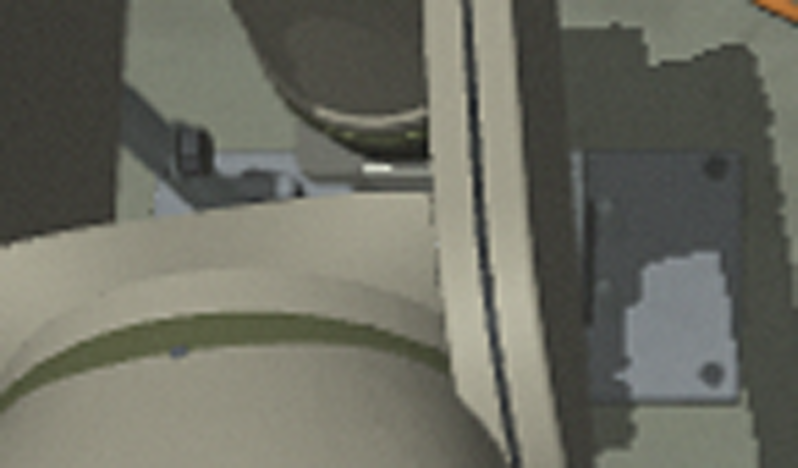

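```bash
cat > m3.py <<'E'
from h import *
S=lambda p:crop(p,[270,190],7)
pins=[((238,341),(-37,34,48)),((331,430),(-37,-34,48)),((515,374),(37,-34,48))]
y,r=fit([("scene",S(p),l) for p,l in pins],[600,150,0]);print("pins3",y[:2],np.degrees(y[2]));print(r)
# fixed yaw fit
def fx(obs,a,x0): 
    f=lambda p:np.concatenate([(proj("scene",Rz(a)@np.array(l)+[p[0],p[1],p[2]])-S(q)).ravel() for q,l in obs])
    r=least_squares(f,x0);return r.x,f(r.x).reshape(-1,2)
f2=lambda obs,a:least_squares(lambda p:np.concatenate([(proj("scene",Rz(a)@np.array(l)+[p[0],p[1],0])-S(q)).ravel() for q,l in obs]),[600,150]).x
print("pins",f2(pins,PA))
base=[((70,315),(-55,150,12)),((382,636),(-55,-100,12))]
print("base",f2(base,PA))
zt=89.15-25.7+14
pl=[((355,362),(-30,-40,zt)),((507,316),(30,-40,zt)),((397,221),(30,40,zt)),((355,390),(-30,-40,zt-14))]
print("plate",f2(pl,PA),"cf TCP 602.0 151.1")
E
python3 m3.py
```

```text
pins3 [603.72 152.96] 1.6160811576056224
[[ 0.12  0.3 ]
 [-0.25 -0.05]
 [ 0.13 -0.23]]
pins [603.79 152.91]
base [602.66 146.81]
plate [603.47 151.37] cf TCP 602.0 151.1
```

Run:
```python
from h import *
T=[601.7,151.8]
move_l([*T,80],rate=60); wait(.2)
o=observe();print(o["t"],o["eef_pos"],o["contact_force"])
print(move_l([*T,60.5],rate=25,force_limit=7))
for i in range(3):
    o=observe();print(o["t"],o["eef_pos"],o["contact_force"],o["wrist_torque"],o["grip_width"]);wait(.05)
snap("scene","s7",(270,190,380,290),7)
```

```text
22.0917 [601.74 151.81  80.02] [ 0.28 -0.88 -2.62]
True
22.7833 [601.31 151.75  61.71] [-0.45  0.44  4.48] [-0.12  0.2   0.08] 59.4637846266585
22.8333 [601.27 151.72  61.67] [-0.74 -0.26  5.23] [-0.06  0.28  0.02] 59.88470799254945
22.8833 [601.28 151.73  61.69] [0.83 0.31 5.94] [-0.1   0.27 -0.02] 59.87518308913434
```

View pics/s7.png

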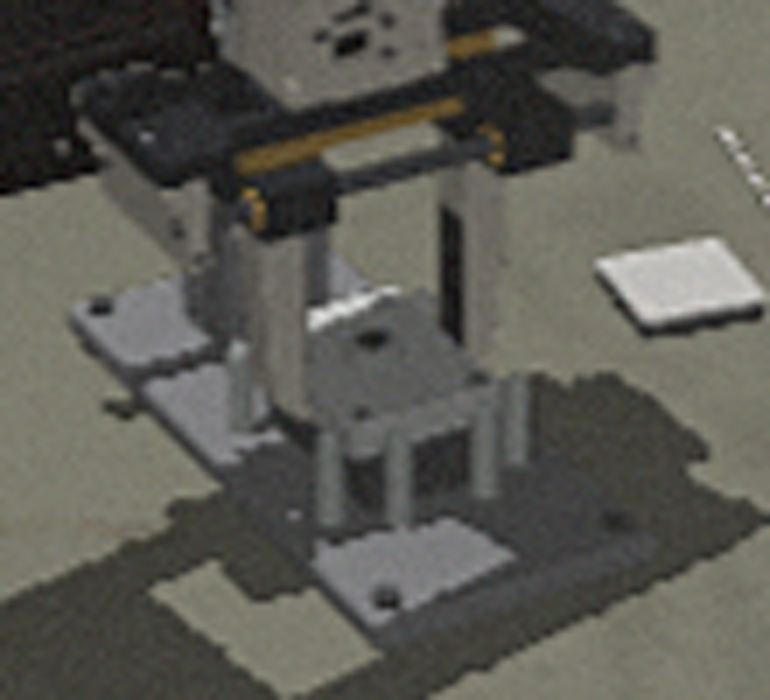

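It seated at the expected height: TCP z is 61.7, so the plate bottom is at 36. In the picture the plate sits between the pins. I'll release, lift, and go to the lever.

Run:
```python
from h import *
p=observe()["eef_pos"]
command_gripper(84)
move_l([p[0],p[1],100],rate=80)
move_l([p[0]-60,p[1]-60,330],rate=250)
G=press([-55,90+170*np.sin(.1),0])
command_gripper(50,50)
movep([G[0],G[1],330],down(PA,1))
o=observe();print(o["t"],o["eef_pos"],o["contact_force"],np.array(o["qpos"]))
snap("scene","s8",(250,120,400,290),4);snap("top","t8",(155,160,300,245),5.5)
```

```text
27.3 [543.87 256.31 329.98] [ 0.42 -0.22  0.55] [ 20.36   6.58  77.    -0.01  96.42 -70.89]
```

View pics/s8.png

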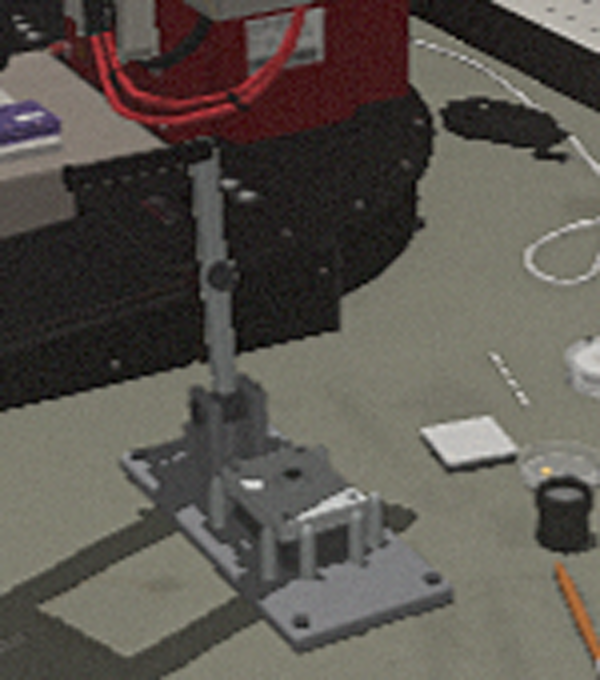

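View pics/t8.png

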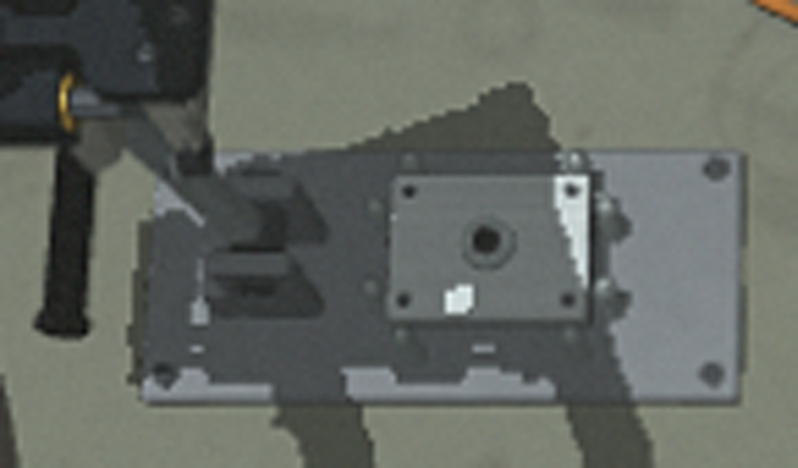

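The plate sits in the nest inside the pins with the bush up; the bush is at (487,240) in the top crop. The jaws are above the handle. I'll grip the bar.

Run:
```python
from h import *
G=press([-55,90+170*np.sin(.1),0])
move_l([G[0],G[1],262],rate=150)
print(move_l([G[0],G[1],234],rate=60,force_limit=8))
o=observe();print(o["t"],o["eef_pos"],o["contact_force"])
snap("scene","s9",(240,100,390,240),5)
command_gripper(5,50)
o=observe();print(o["t"],o["eef_pos"],o["contact_force"],o["wrist_torque"],o["grip_width"])
snap("scene","s9b",(240,100,390,240),5)
```

```text
False
28.6167 [543.65 256.63 233.76] [ 0.26 -0.2   0.32]
29.3583 [543.88 256.96 234.33] [-0.49  2.68  1.62] [0.41 0.05 0.03] 12.718815595645758
```

View pics/s9b.png

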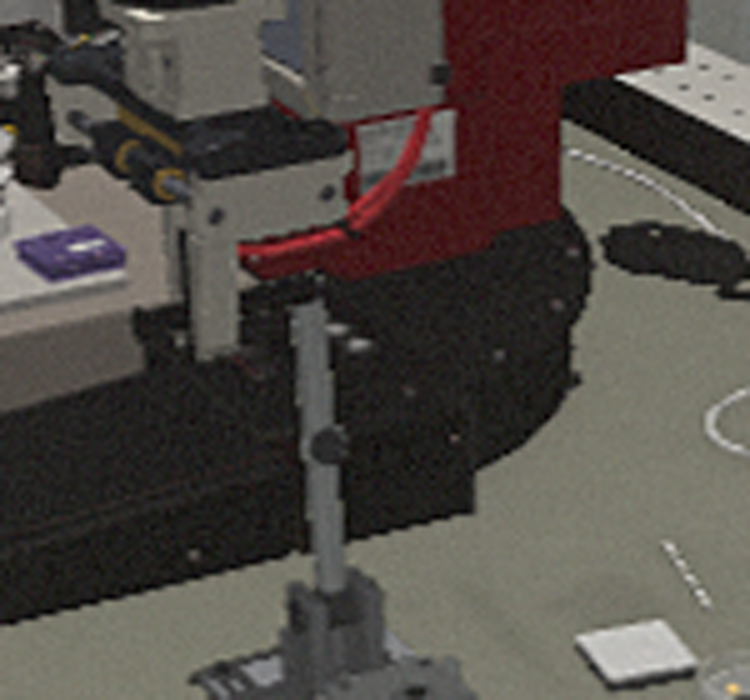

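The bar is between the fingers at (215,310) in the crop, with the width at 12.7 mm. I'll pull along the arc.

```bash
cat > arc.py <<'E'
from h import *
def H(f): return press([-55,90.5+170*np.sin(.1-f),62+170*np.cos(.1-f)+3])
def go(fs,lim,rate=110):
    for f in fs:
        r=move_l(H(f),rate=rate,force_limit=lim)
        o=observe();print(round(o["t"],2),round(f,2),r,o["eef_pos"]-H(f),o["contact_force"],round(o["grip_width"],1))
        if r: break
E
python3 - <<'E'
from arc import *
go(np.linspace(.15,1.05,7),30)
E
```

```text
29.78 0.15 False [ 0.05 -0.07  0.5 ] [-2.85  2.18  5.38] 12.8
30.17 0.3 False [-0.14  0.2   0.41] [-2.94  2.36  6.39] 12.6
30.55 0.45 False [-0.23  0.46  0.04] [-2.88  2.64  3.98] 13.0
30.93 0.6 False [-0.29  0.47 -0.3 ] [-2.8   3.52  1.38] 12.6
31.32 0.75 False [-0.19  0.9  -0.13] [-2.39  6.55 -0.91] 12.7
31.7 0.9 False [-0.14  1.   -0.01] [-1.43  6.53 -1.8 ] 12.2
32.08 1.05 False [-0.14  1.09  0.19] [-1.34  6.76  0.42] 13.1
```

Run:
```python
from arc import *
go([1.2,1.32,1.42,1.5,1.57,1.62,1.65],40,70)
```

```text
32.6 1.2 False [-0.19  1.57  0.37] [-2.21  7.94  1.87] 12.9
33.04 1.32 False [-0.17  1.83  0.46] [-3.96  8.97  2.98] 12.7
33.43 1.42 False [-0.18  2.06  0.45] [-3.54 10.17  3.33] 13.0
33.77 1.5 False [-0.18  2.4   0.52] [-4.52 12.29  4.53] 12.6
34.09 1.57 False [-0.17  2.75  0.68] [-4.63 12.23  4.27] 13.0
34.37 1.62 False [-0.11  3.03  0.93] [-6.05 13.39  6.41] 12.7
34.62 1.65 False [0.68 3.19 2.98] [-11.5   14.4   20.17] 12.9
```

Run:
```python
from arc import *
p=H(1.67); 
for dz in(0,-3,-6,-9):
    r=move_l([p[0],p[1]+2.5,p[2]+dz],rate=30,force_limit=25)
    o=observe();print(round(o["t"],2),dz,r,o["eef_pos"]-p,o["contact_force"],round(o["grip_width"],1))
    if o["contact_force"][2]>42 or r: break
snap("scene","s10",(240,150,390,300),5);snap("top","t10",(155,160,300,245),5.5)
```

```text
34.83 0 True [1.71 3.47 5.99] [-2.61  0.08  7.63] 12.5
```

View pics/s10.png

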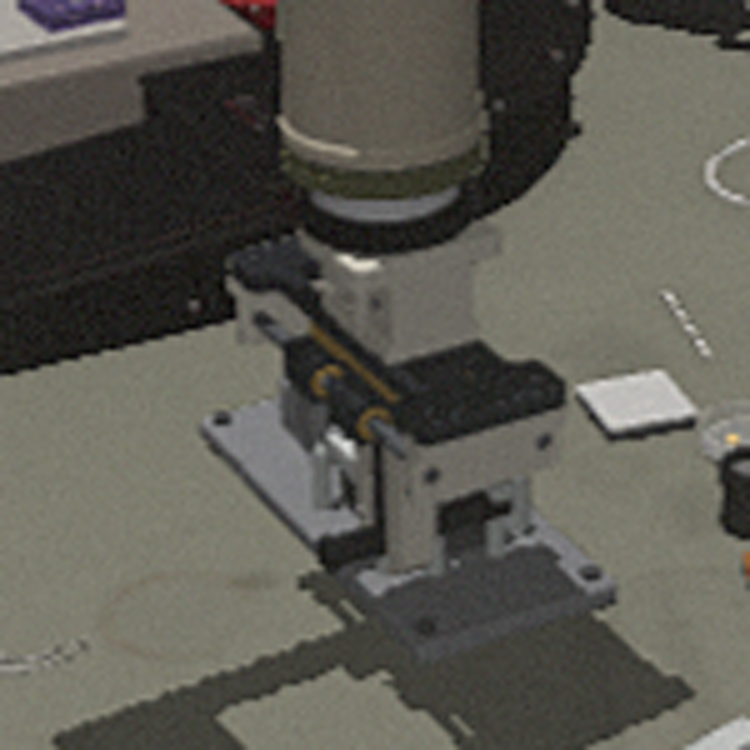

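Not at the stop yet: the bar is about 6 mm high, and the change-of-force limit tripped when the radial pull relaxed. I'll continue down.

Run:
```python
from arc import *
p=H(1.67); 
for dz in(3,0,-3,-6,-9):
    r=move_l([p[0],p[1]+2.5,p[2]+dz],rate=25,force_limit=35)
    o=observe();print(round(o["t"],2),dz,r,o["eef_pos"]-p,o["contact_force"],o["wrist_torque"],round(o["grip_width"],1))
    if o["contact_force"][2]>50 or r: break
```

```text
35.17 3 False [1.76 3.4  5.83] [-4.59  4.87 14.47] [0.59 0.66 0.01] 12.9
35.38 0 True [1.8  3.45 5.85] [-6.31  0.07 12.56] [-0.06  0.99  0.03] 13.0
```

It's blocked rigidly about 6 mm above nominal. I need to look before pushing further.

Run:
```python
from arc import *
snap("scene","s11",(280,215,370,290),8.5)
snap("top","t11",(155,160,300,245),5.5)
o=observe();p=o["eef_pos"];print(p,o["contact_force"], "press coords",Rz(-PA)@(p-[*PR,0]))
def q(l):return (proj("scene",press(l))-[280,215]+.5)*8.5
for l in((-7,-80,62),(-86,-80,62),(-86,-80,68),(-37,-34,48),(-10,-47,48),(-55,-100,12),(-55,-55,49),(-55,-100,49)):print(l,q(l))
```

```text
[550.    73.66  70.98] [-6.58 -0.2  12.65] press coords [-53.11 -76.11  70.98]
(-7, -80, 62) [[484.29 318.63]]
(-86, -80, 62) [[226.46 398.53]]
(-86, -80, 68) [[225.58 379.52]]
(-37, -34, 48) [[310.  315.1]]
(-10, -47, 48) [[416.77 310.33]]
(-55, -100, 12) [[368.97 556.58]]
(-55, -55, 49) [[287.71 364.37]]
(-55, -100, 49) [[365.91 442.58]]
```

View pics/s11.png

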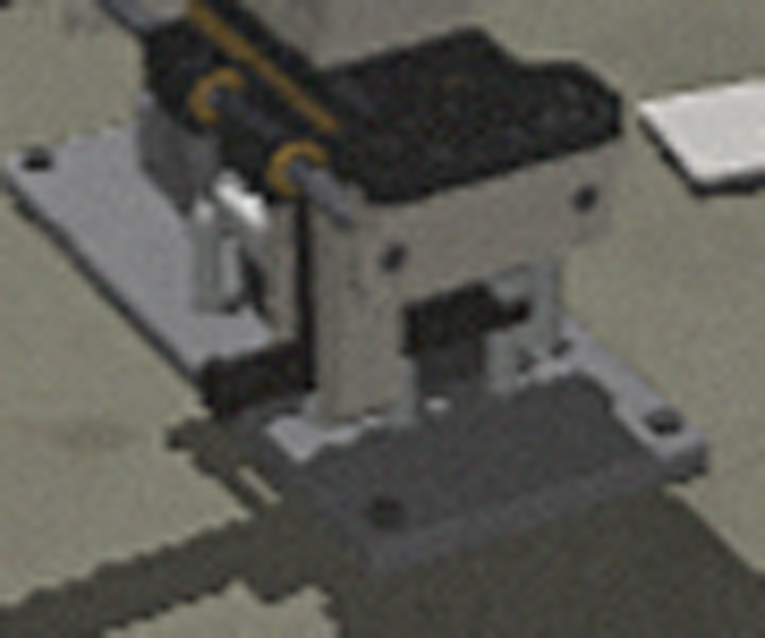

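View pics/t11.png

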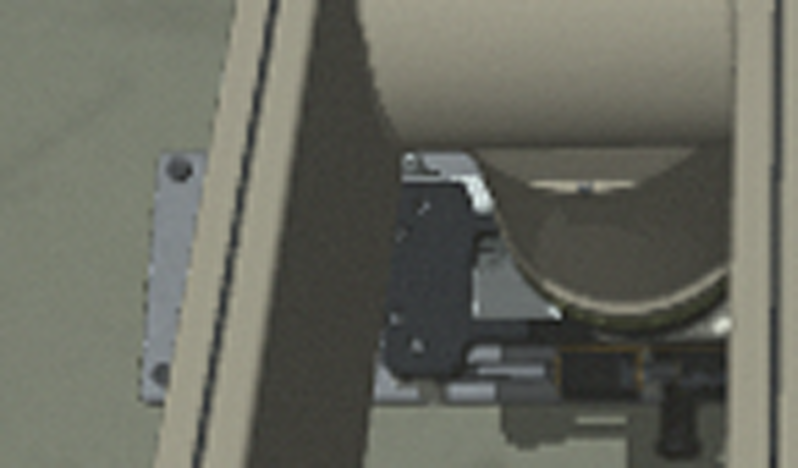

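Run:
```python
from arc import *
p=observe()["eef_pos"]; z0=p[2]
for k in range(1,8):
    move_l([p[0],p[1],z0-k],rate=20)
    wait(.15)
    F=[observe() for _ in range(4)]
    f=np.mean([o["contact_force"] for o in F],axis=0);o=F[-1]
    print(round(o["t"],2),k,o["eef_pos"]-p,f,o["wrist_torque"],round(o["grip_width"],1))
    if f[2]>34: break
snap("scene","s12",(280,215,370,290),8.5)
```

```text
35.88 1 [-0.02 -0.    0.14] [-6.69  0.44  8.03] [-0.12  1.03  0.07] 12.9
36.28 2 [ 0.06  0.03 -0.03] [-10.86  -0.1   14.85] [-0.13  1.68  0.02] 12.4
36.68 3 [ 0.11  0.02 -0.23] [-13.97  -0.34  22.29] [-0.16  2.36 -0.01] 12.7
37.08 4 [ 0.16  0.02 -0.39] [-18.65  -1.07  29.34] [-0.24  3.02 -0.02] 12.5
37.48 5 [ 0.22 -0.   -0.55] [-22.31  -0.63  37.27] [-0.34  3.77  0.06] 12.7
```

View pics/s12.png

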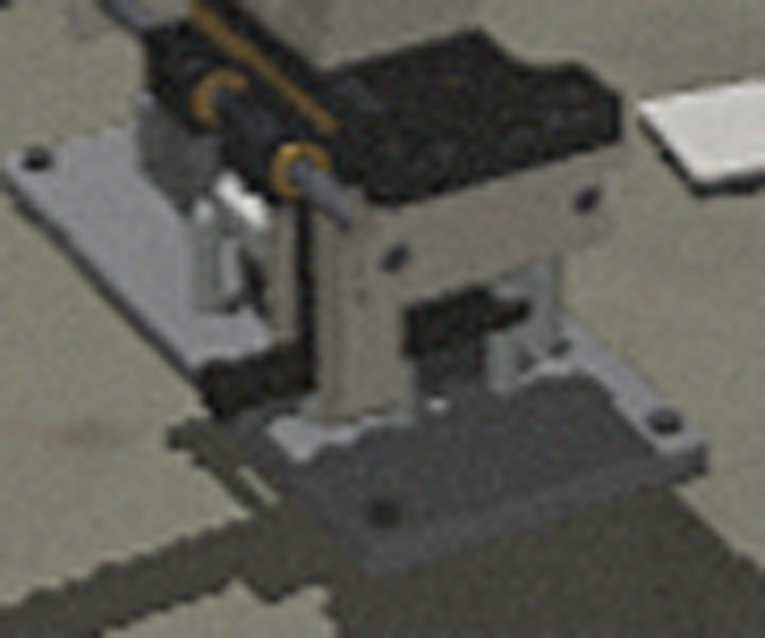

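Run:
```python
import cv2
from h import *
im=capture("scene")[:,:,::-1].copy()
x0,y0,x1,y1=295,240,345,275
b=cv2.resize(im[y0:y1,x0:x1],None,fx=15,fy=15,interpolation=cv2.INTER_CUBIC)
b=cv2.convertScaleAbs(b,alpha=1.6,beta=15)
for z,c in((62,(0,0,255)),(68,(0,255,0))):
    for x in(-86,-70):
        P=[press([x,-76.5+7*np.cos(t),z+7*np.sin(t)]) for t in np.linspace(0,6.283,40)]
        uv=((proj("scene",P)-[x0,y0]+.5)*15).astype(int)
        cv2.polylines(b,[uv],True,c,1)
cv2.imwrite("pics/s13.png",b)
```

```text
(no output)
```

View pics/s13.png

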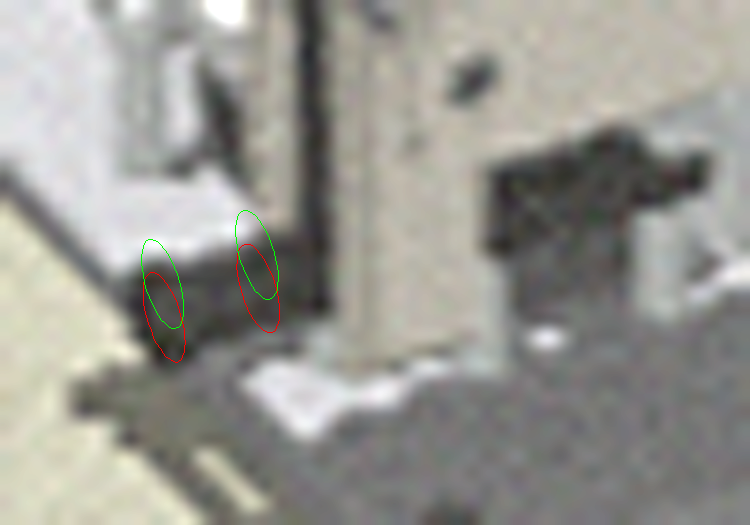

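With the bar outlined for both cases, the picture matches a bar height of 62 mm (red ring), which is the stop. The bar has shifted about 6 mm along the pads, and a 37 N push moved nothing more. I'll let the lever return under control, then check the bush.

Run:
```python
from arc import *
command_gripper(5,35)
def B(f):
    s=f/1.67; return H(f)+[0,2.5*s,6*s]
for f in list(np.linspace(1.55,.05,11))+[0]:
    r=move_l(B(f),rate=100,force_limit=40)
    o=observe();print(round(o["t"],2),round(f,2),r,o["eef_pos"]-B(f),o["contact_force"],round(o["grip_width"],1))
    if r:break
snap("scene","s14",(240,100,390,240),5)
```

```text
38.2 1.55 False [2.18 1.65 2.4 ] [3.99 8.49 1.3 ] 13.2
38.6 1.4 False [2.17 2.68 2.12] [ 5.21 12.25 -0.8 ] 12.9
39.0 1.25 False [2.06 3.67 1.55] [ 8.46 16.17 -6.31] 13.0
39.4 1.1 False [1.53 4.12 0.55] [ 8.46 18.85 -9.56] 12.8
39.8 0.95 False [ 0.62  3.68 -0.32] [  8.36  15.64 -11.63] 13.1
40.2 0.8 False [ 0.68  2.71 -0.52] [  8.23  11.48 -12.59] 13.1
40.6 0.65 False [0.79 1.73 0.19] [ 5.64  6.19 -6.52] 12.8
41.0 0.5 False [0.89 0.5  0.91] [ 4.86  1.56 -0.34] 13.1
41.4 0.35 False [ 0.91 -0.22  1.34] [ 3.07 -1.52  6.32] 13.2
41.8 0.2 False [ 0.94 -0.06  1.33] [ 4.11 -0.64  7.39] 12.6
42.2 0.05 False [0.96 0.06 1.36] [4.23 0.78 6.12] 13.5
42.45 0 False [ 1.03 -0.04  1.42] [3.98 0.96 7.1 ] 13.3
```

View pics/s14.png

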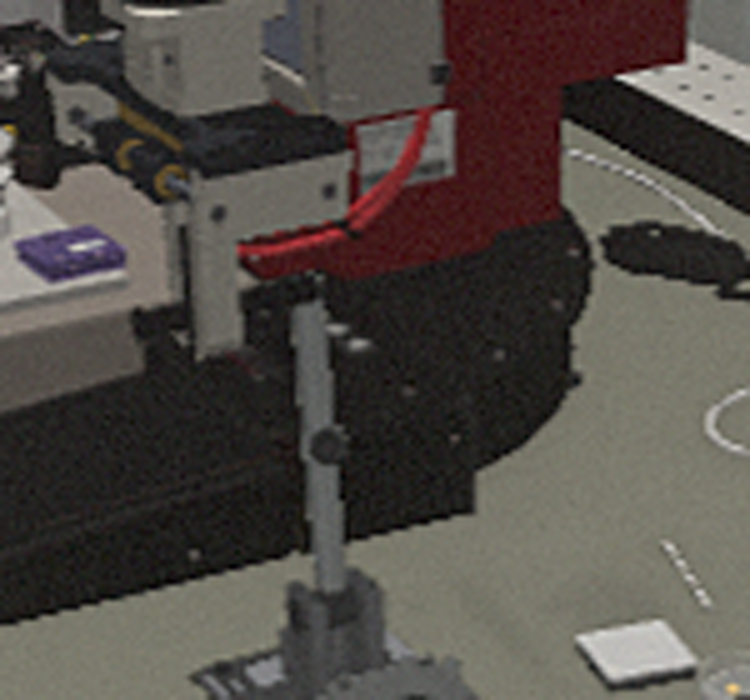

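Run:
```python
from arc import *
p=observe()["eef_pos"]
command_gripper(40)
move_l([p[0],p[1],340],rate=120)
movep([250,480,360],down(D(0),1))
o=observe();print(o["t"],o["eef_pos"],o["contact_force"])
snap("scene","s15",(265,145,375,290),4);snap("top","t15",(155,160,300,245),5.5)
snap("top","t15f");snap("scene","s15z",(290,220,350,270),12)
```

```text
45.575 [250.84 479.61 359.73] [0.26 0.1  0.12]
```

View pics/s15.png

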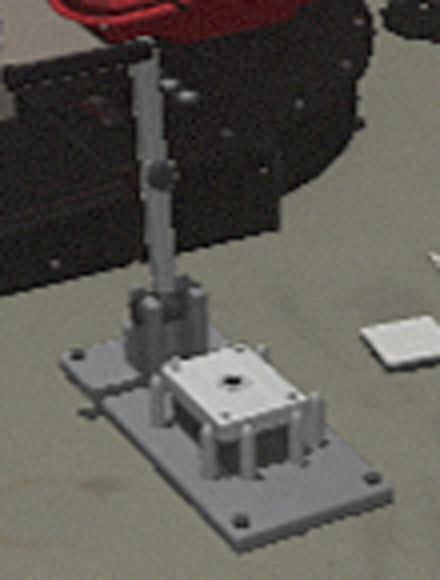

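View pics/t15.png

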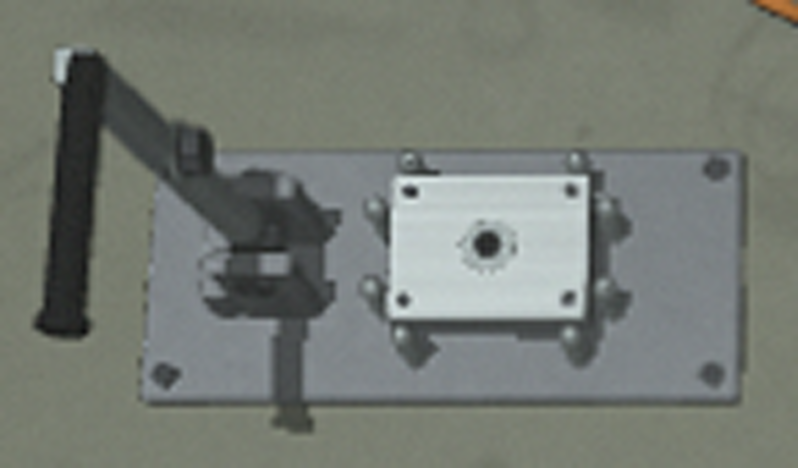

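View pics/s15z.png

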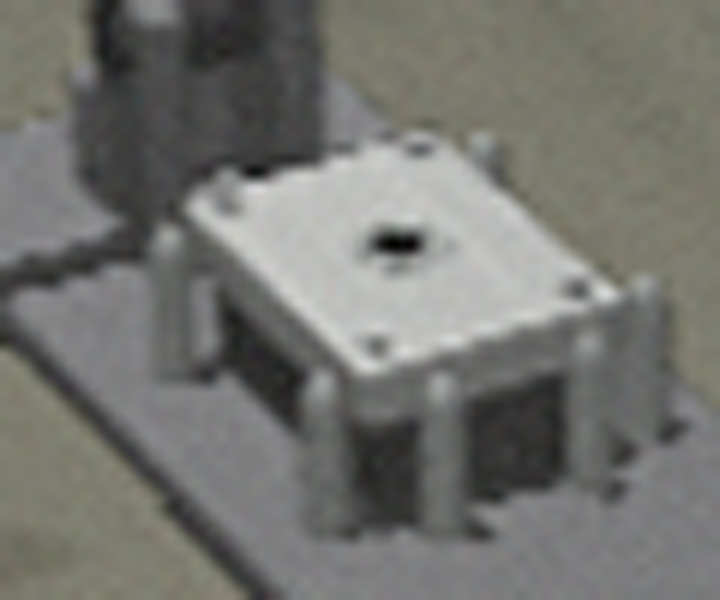

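View pics/t15f.png

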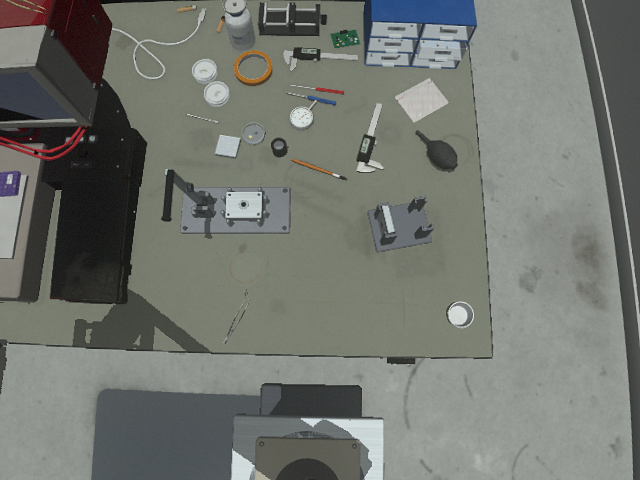

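The bush is flush. In the scene crop the plate's hole diagonals cross at (397.6,242.6) and the bush hole is at (397,243), where 6 mm proud would shift it about 27 px. The lever shows at the same pixels as at the start, the plate is between the pins, and the rack, cup and tweezers are unmoved.

Run:
```python
from rig import *
print(observe()["t"]); finish_job()
```

```text
45.775
the job is handed in; nothing more can be done
```

The job is done and handed in at 45.8 s of the 72 s allowed. I lifted the proud-bush plate out of the rack, laid it on the bench bush up and let go. I then regripped it by its long edges and seated it in the nest. I pulled the lever to its stop, guided it back upright and released it.

**Last checks:**
- **Plate:** it lies flat between all the pins, bush up. The tool height at release put it on the nest floor.
- **Bush:** it measures flush to well under 1 mm in both cameras.
- **Lever:** it is at its starting pixels, back at rest.
- **Everything else:** the finished plate, rack, cup and tweezers have not visibly moved, and the robot is clear of everything.

**What disagreed:** at the lever stop the gripper read about 6 mm higher than nominal. Two force-limited moves ended early there. The picture put the handle bar at its 62 mm stop height, so the bar had shifted along the finger pads. A further push of about 37 N at the handle moved it only about 0.5 mm. The press position also differed by about 3 mm between the two cameras; I settled that by comparing the held plate with the pins before lowering it.

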